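# Try the lid stay on the tile-gauge chest

### The arm

A 6-joint arm with a two-finger parallel gripper is mounted at the origin on the work surface. World frame = base frame: x ahead of the robot, y to its left, z up, the work surface at z = 0. Lengths are in mm, angles in rad, forces in N, time in s.
With the tool pointing down it reaches from about 300 to 775 mm from the base axis. Payload 14.6 kg.
Tool frame: the origin (TCP) lies midway between the tips of the shut fingers; the grasp point (between the pads) lies 19 mm behind it (bot.grip_depth is the distance from the TCP to the grasp point, in mm); x points along the fingers, y is the direction in which the jaws open and shut, and the axes are right-handed (so a half turn about x gives the same grasp; the last joint's range is limited). The gripper opens to 85 mm and grips with 20 to 120 N. Pads are 22 mm wide; open, the fingers measure 114 mm over their backs; the gripper's body (76 mm by 85 mm) begins 54 mm behind the grasp point. The pads swing forward as they close: fully open they stand 13 mm farther back than shut.
Start: joints at [-1.366, 0.3, 1.521, -0, 1.321, -0.067], TCP at [147.649, -529.801, 231.281] pointing down, gripper open.
Joint ranges: [-3.03, 3.03], [-0.79, 2.21], [0.23, 2.52], [-1.04, 4.18], [0, 3.07], [-2.55, 2.55]. Speed limits (rad/s): [2.22, 2.22, 2.57, 3.14, 3.14, 3.14].

### API

Orientations are given as a unit quaternion [w, x, y, z].
In Python, from station import bot gives the robot as it stands. Calls block until the motion is done:
- bot.movep(position, orientation): joint-space move of the TCP to a pose.
- bot.move_straight(position, ori=None, max_speed=150): straight line of the TCP; ori=None keeps the orientation; max_speed is the mean speed in mm/s.
- bot.move_joints(angles): joint-space move.
- bot.command_gripper(opening, effort=None): finger opening in mm; effort is the grip in N (None keeps the last); returns when the fingers have stopped.
- bot.dwell(seconds).
- bot.inverse_kinematics(position, orientation): joint angles nearest the present ones, or None.
- bot.read_camera(name): name is "side" or "top"; returns a dict with "image" (400x640x3 uint8, blue, green, red), "camera_matrix" (3x3 intrinsics, pixels), "R" (3x3) and "t" (3): a world point X has camera coordinates R X + t. Camera axes: x right, y down, z forward; pixel columns grow to the right and rows downward; lengths in mm; the calibration is good to about 2 mm. A picture is of the moment at which its call begins. There is no depth.
A pose or a line that the arm cannot do raises bot.PlanningError and nothing moves.
- bot.job_done(): hands the job in, once; it reports no verdict.
Readings, each from a call of its own:
- bot.current_time(): time.
- bot.current_joint_pos(): joint angles.
- bot.current_joint_velocities(): joint speeds.
- bot.current_joint_torque(): joint torques, N m.
- bot.current_eef_pos(): TCP position.
- bot.current_ee_rot(): TCP orientation.
- bot.current_wrist_force(): force on the tool from outside, world axes, zero at the start.
- bot.current_torque(): the same for the moment, N m.
- bot.current_gripper_width(): finger opening in mm.
Only numpy, scipy, OpenCV 4.12 (cv2) and the standard library are available. Lean on these libraries where they do the work, as an engineer would, in place of code of your own. Each camera call takes 0.05 s, during which the arm holds its last target.

### The job

Check the folding stay on the steel chest that has one at its side. Raise that chest's lid, which has a bar along its front, until the stay straightens and locks, and let go so that the lid stands open by itself; then press the stay's knee down through straight, which lifts the lid slightly and folds the stay, so that the lid ends fully closed. Leave the other chest, which has no stay, shut.

Things in the scene. Friction and masses are not known exactly. Their poses are not given: they have to be found in the camera images.
- lid (a joint): Hinged grey steel lid, 200x200x8 mm, 0.8 kg +-15%, of the chest with the stay (200x200 mm, 110 high, fixed). Level hinge along the far top edge, 110 mm up. Rad: 0 closed, 0.85 locked open, 0.87 rigid end of travel (stay straight). The stay is sprung: once raised past about 0.83 it snaps past straight and locks; let go lower, the damped lid sinks shut in about 1 s.
- lid_handle (a point): Middle of that lid's level steel front bar, 12 mm thick, 110 mm between its end posts, in line with the plate, 65 mm ahead of its front edge, 265 mm from the hinge line, 114 mm up when closed. Axes turn with the lid: y along the bar (to the left), x towards the hinge, level when closed. Pinch it from above, fingers before and behind; it turns between the pads as the lid rises.
- knee_grip (a point): Middle of the black level grip, 18 mm thick, 55 long, at the knee of the two-arm steel stay on that chest's left (+y) side; 65 mm out from the wall, 125 mm before the hinge line. 63 mm up when folded (lid closed), 147 when locked, almost straight above. Locked, press it straight down with 8 to 10 N: straight at 10 mm, and by 40 mm the lid's weight takes over, folds it and closes, damped.
- plain_lid (a joint): Lid of the other chest: same size, front bar and material, but no stay or knee grip at its side. Rad: 0 closed, grows as it opens. To be left shut.

How it is judged (in metres and radians):
On the way:
1. the lid stands open at rest on its locked stay, the fingers touching nothing (value of joint lid above 0.83 rad and velocity of joint lid between -0.05 and 0.05 rad/s and contact force between the fingers and anything else below 0.3 N), for 0.5 s.
At the end, for the whole second after the job is handed in: The lid with the stay is closed again (within 0.06 rad) and at rest, and the other chest's lid is shut (within 0.06 rad) (value of joint each of lid, plain_lid below 0.06 rad and velocity of joint lid between -0.05 and 0.05 rad/s); the robot touches nothing.
It fails at once if the lid of the other chest is raised by more than 0.2 rad (value of joint plain_lid above 0.2 rad).
It also fails if it takes over 53 s, if anything falls off the work surface, if the arm or the gripper's body presses on something with over 40 N, if the wrist force passes 120 N, or if a joint passes its speed limit or range.

## Working session

There is one attempt and no reset: what is moved stays moved. The work goes in short steps, each a Python script; the robot and the scene stay as the last script left them, time stands still between calls to the robot, and variables do not carry over. Pictures are saved under pics/ and viewed, and the job is handed in when it is done.

```bash
ls; mkdir -p pics
python3 - <<'E'
from station import bot
import cv2,pickle
d={}
for n in("side","top"):
    c=bot.read_camera(n); d[n]=c; cv2.imwrite(f"pics/{n}0.png",c["image"]); print(n,c["camera_matrix"],c["R"],c["t"])
pickle.dump(d,open("cam0.pkl","wb"))
print(bot.current_time(),bot.current_ee_rot(),bot.current_gripper_width())
E
```

```text
pics
side [[429.12636427   0.         314.45745478]
 [  0.         429.12636427 202.83340803]
 [  0.           0.           1.        ]] [[ 0.99551993 -0.09377922 -0.0120636 ]
 [-0.06563712 -0.59359705 -0.80208124]
 [ 0.06805764  0.79927968 -0.59709309]] [-555.58464861  179.89645854 1031.02365001]
top [[445.06694746   0.         329.89192545]
 [  0.         445.06694746 207.4298851 ]
 [  0.           0.           1.        ]] [[-0.07562896 -0.99712624  0.00441772]
 [-0.97044737  0.07258583 -0.23013735]
 [ 0.22915532 -0.02169221 -0.97314813]] [  95.05454225  592.30886171 1166.21639063]
0.1 [-0.09540976 -0.70057851 -0.09618141  0.7005968 ] 85.27656502075185
```

View pics/side0.png

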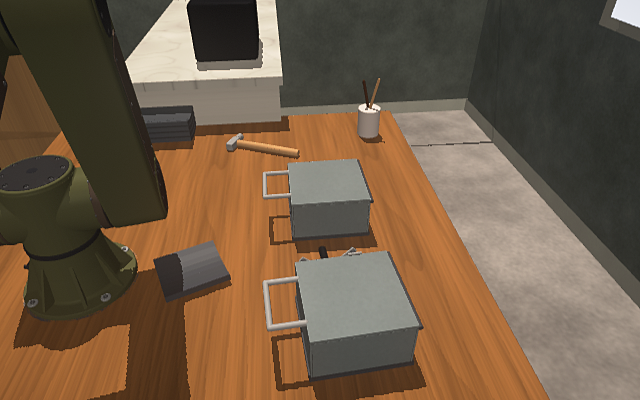

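View pics/top0.png

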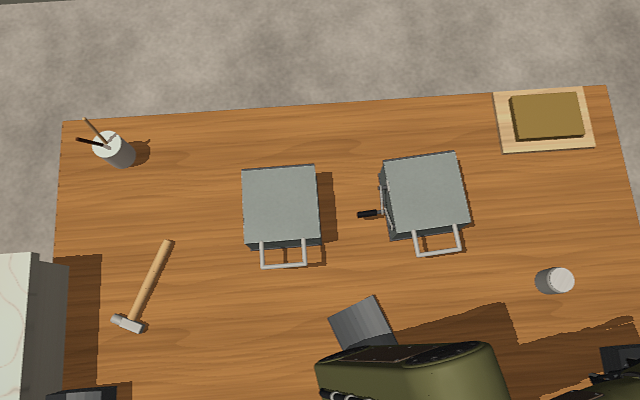

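The chest with the stay is the right one in the top view: black grip at about (368,213), lid around (425,195), bar around (440,253). It is the near chest in the side view. I'll enlarge that area.

Run:
```python
import cv2
t=cv2.imread("pics/top0.png")[140:270,345:485]; cv2.imwrite("pics/topc.png",cv2.resize(t,None,fx=5,fy=4.6,interpolation=2) if 0 else cv2.resize(t,(700,650)[:2],interpolation=2)[:600])
s=cv2.imread("pics/side0.png")[235:385,250:430]; cv2.imwrite("pics/sidec.png",cv2.resize(s,(720,600),interpolation=2))
```

```text
(no output)
```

View pics/topc.png

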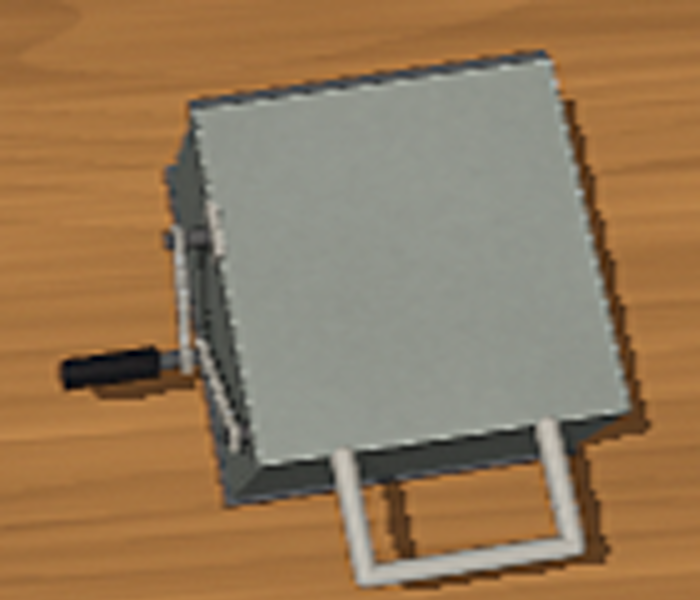

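View pics/sidec.png

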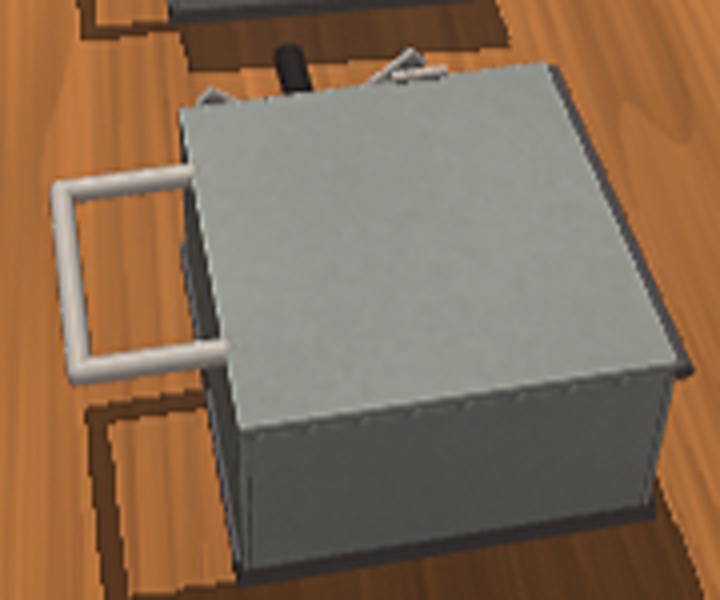

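```bash
cat > fit.py <<'E'
import numpy as np,pickle,cv2
from scipy.optimize import least_squares
d=pickle.load(open("cam0.pkl","rb"))
def proj(n,X):
    c=d[n];p=cv2.projectPoints(np.array(X,float).reshape(-1,3),cv2.Rodrigues(c["R"])[0],c["t"],c["camera_matrix"],None)[0];return p.reshape(-1,2)
# local frame: origin hinge-line middle on floor; u toward hinge (+), v left
L=dict(bl=(0,100,118),br=(0,-100,118),fr=(-200,-100,118),fl=(-200,100,118),hl=(-265,55,114),hr=(-265,-55,114),k=(-125,165,63))
T=lambda a:np.array(a,float)/5+[345,140]
S=lambda a:np.array(a,float)/4+[250,235]
obs=[("top","bl",T((192,108))),("top","br",T((548,60))),("top","fr",T((630,408))),("top","fl",T((258,466))),
("top","hl",T((366,577))),("top","hr",T((575,546))),("top","k",T((110,368))),
("side","fl",S((182,110))),("side","bl",S((550,66))),("side","br",S((677,368))),("side","fr",S((243,430))),("side","hl",S((65,190))),("side","hr",S((78,372)))]
def W(p,a):
    c,s=np.cos(p[2]),np.sin(p[2]);return np.array([p[0]+c*a[0]-s*a[1],p[1]+s*a[0]+c*a[1],a[2]])
if __name__=="__main__":
    for sel in(None,"top","side"):
        o=[q for q in obs if sel in(None,q[0])]
        f=lambda p:np.concatenate([proj(n,W(p,L[k]))[0]-q for n,k,q in o])
        r=least_squares(f,[600,-150,0.1],x_scale=[1,1,.01]);print(sel,r.x,np.abs(r.fun).max())
        if sel is None:
            for (n,k,q),e in zip(o,r.fun.reshape(-1,2)):print(n,k,e.round(2))
            p=r.x;np.save("pose.npy",p);print("handle",W(p,(-265,0,114)),"knee",W(p,L["k"]))
E
python3 fit.py
```

```text
None [ 7.12616791e+02 -2.06029037e+02  6.95156035e-02] 1.6898473040639033
top bl [ 0.75 -0.81]
top br [ 1.24 -1.11]
top fr [ 0.64 -0.08]
top fl [ 0.67 -0.95]
top hl [ 0.27 -1.02]
top hr [-0.26 -0.86]
top k [-0.55 -0.87]
side fl [-1.02 -0.78]
side bl [-0.81 -1.27]
side br [ 0.65 -1.04]
side fr [-1.69 -0.07]
side hl [-1.13  0.36]
side hr [ 0.   -0.08]
handle [ 448.2568286  -224.43583873  114.        ] knee [576.45785669 -50.11000474  63.        ]
top [ 7.10564448e+02 -2.03711058e+02  7.59639331e-02] 0.9590835950355654
side [ 7.13827746e+02 -2.08121492e+02  6.25904402e-02] 1.405479389490381
```

```bash
cat > h.py <<'E'
from station import bot
import numpy as np,cv2
from scipy.spatial.transform import Rotation as R
p=np.load("pose.npy");c,s=np.cos(p[2]),np.sin(p[2])
U=np.array([c,s,0]);V=np.array([-s,c,0]);Z=np.array([0,0,1.])
H=np.array([p[0],p[1],110.])
def ori(phi,sg=1,jaw=None):
    x=np.sin(phi)*U-np.cos(phi)*Z
    y=sg*(np.cos(phi)*U+np.sin(phi)*Z) if jaw is None else sg*jaw
    q=R.from_matrix(np.column_stack([x,y,np.cross(x,y)])).as_quat();return [q[3],q[0],q[1],q[2]],x
def bar(th):return H+U*(-265*np.cos(th)+4*np.sin(th))+Z*(265*np.sin(th)+4*np.cos(th))
def snap(n,tag):
    r=bot.read_camera(n);cv2.imwrite(f"pics/{tag}.png",r["image"]);return r
def f():return np.round(bot.current_wrist_force(),1)
E
python3 - <<'E'
from h import *
for sg in(1,-1):
  for th in(0,.45,.87):
    q,x=ori(.5*th,sg); r=bot.inverse_kinematics(list(bar(th)+x*17),q); print(sg,th,None if r is None else np.round(r,2))
  for J in(U,V):
    q,x=ori(0,sg,J); K=H-125*U+172*V; r=bot.inverse_kinematics([K[0],K[1],158],q); print("k",None if r is None else np.round(r,2))
E
```

```text
1 0 [-0.54  0.35  1.79 -0.    1.   -0.61]
1 0.45 [-0.56  0.17  1.74  0.15  1.05 -0.7 ]
1 0.87 [-0.54  0.16  1.59  0.28  1.05 -0.7 ]
k [-0.14  0.43  1.52 -0.    1.19 -0.21]
k [-0.14  0.43  1.52 -0.    1.19 -1.78]
-1 0 [-0.54  0.35  1.79 -0.    1.    2.53]
-1 0.45 [-0.56  0.17  1.74  0.15  1.05  2.44]
-1 0.87 [-0.54  0.16  1.59  0.28  1.05  2.44]
k None
k [-0.14  0.43  1.52 -0.    1.19  1.36]
```

Run:
```python
from h import *
q,x=ori(0); b=bar(0)
bot.command_gripper(60,30)
bot.movep(list(b+Z*80),q)
bot.move_straight(list(b-Z*17),max_speed=120)
print(bot.current_time(),bot.current_eef_pos(),f())
snap("side","s1");snap("top","t1")
i=cv2.imread("pics/s1.png")[215:365,230:410];j=cv2.imread("pics/t1.png")[180:300,390:534]
cv2.imwrite("pics/c1.png",np.vstack([cv2.resize(i,(480,300)),cv2.resize(j,(480,300))]))
```

```text
3.0167 [ 448.57717745 -224.68510382   97.69117542] [0.8 0.4 0.8]
```

View pics/c1.png

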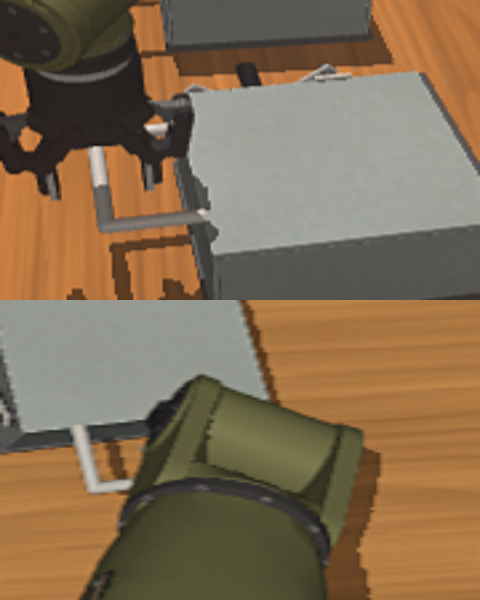

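The fingers straddle the bar, with tips at about (50,190) and (152,185) in the crop and the bar between them, and nothing is touching. Now I'll close and lift.

Run:
```python
from h import *
bot.command_gripper(0,40)
print(bot.current_gripper_width(),f())
for th in (.12,.25,.38,.5,.62,.72,.8):
    q,x=ori(.5*th); bot.move_straight(list(bar(th)+x*17),q,max_speed=110)
    F=f();print(round(bot.current_time(),1),th,F,round(bot.current_gripper_width(),1))
    if np.linalg.norm(F)>60: break
snap("side","s2")
```

```text
10.273895556266236 [-4.7  0.2  5.5]
4.1 0.12 [-4.5 -1.8 -4.1] 10.5
4.5 0.25 [-12.4  -3.5  -0.7] 10.4
5.0 0.38 [-26.2  -1.1   6.1] 10.4
5.4 0.5 [-44.    1.   19.9] 10.3
5.9 0.62 [-37.1   2.5  23.7] 10.4
6.3 0.72 [-23.1   4.   20.7] 10.5
6.6 0.8 [-16.6   4.3  16.8] 10.3
```

View pics/s2.png

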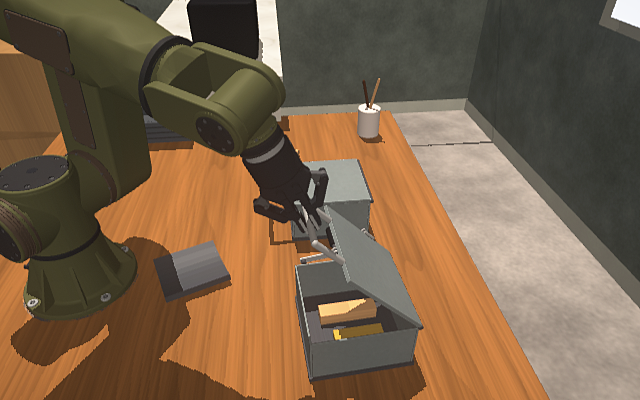

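The lid is up at about 0.8, with the bar still held at (310,225). Now past the lock.

Run:
```python
from h import *
for th in (.82,.835,.85,.86):
    q,x=ori(.42); bot.move_straight(list(bar(th)+x*17),q,max_speed=40)
    bot.dwell(.1);F=f();print(round(bot.current_time(),1),th,F,round(bot.current_gripper_width(),1),np.round(bot.current_eef_pos()-bar(th)-x*17,1))
    if np.linalg.norm(F)>60: break
snap("side","s3")
i=cv2.imread("pics/s3.png")[150:390,230:450];cv2.imwrite("pics/c3.png",cv2.resize(i,(550,600)))
```

```text
7.1 0.82 [-11.1   2.7  12.8] 10.3 [0.3 0.1 1.8]
7.4 0.835 [-10.6   3.5  13.1] 10.4 [0.3 0.1 1.9]
7.8 0.85 [-8.1  1.9 12.4] 10.4 [0.6 0.2 2.1]
8.1 0.86 [-20.2   2.6  13. ] 10.4 [-0.5  0.   1.3]
```

View pics/c3.png

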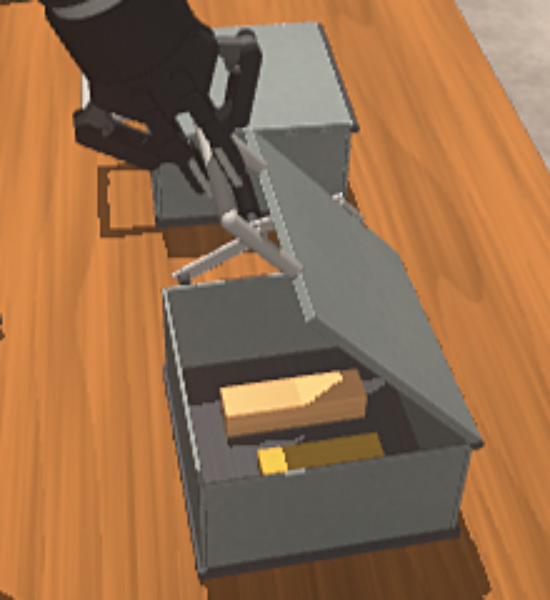

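Run:
```python
from h import *
for th in (.868,.876):
    q,x=ori(.42); bot.move_straight(list(bar(th)+x*17),q,max_speed=40)
    bot.dwell(.2);F=f();print(round(bot.current_time(),1),th,F,round(bot.current_gripper_width(),1),np.round(bot.current_eef_pos()-bar(th)-x*17,1))
    if np.linalg.norm(F)>45: break
snap("side","s4");snap("top","t4")
i=cv2.imread("pics/s4.png")[150:390,230:450];j=cv2.imread("pics/t4.png")[120:320,330:510]
cv2.imwrite("pics/c4.png",np.hstack([cv2.resize(i,(400,436)),cv2.resize(j,(392,436))]))
```

```text
8.6 0.868 [-22.2   2.6  13.3] 10.6 [-0.7  0.   1.2]
9.1 0.876 [-25.2   3.7  13.2] 10.0 [-1.  0.  1.]
```

View pics/c4.png

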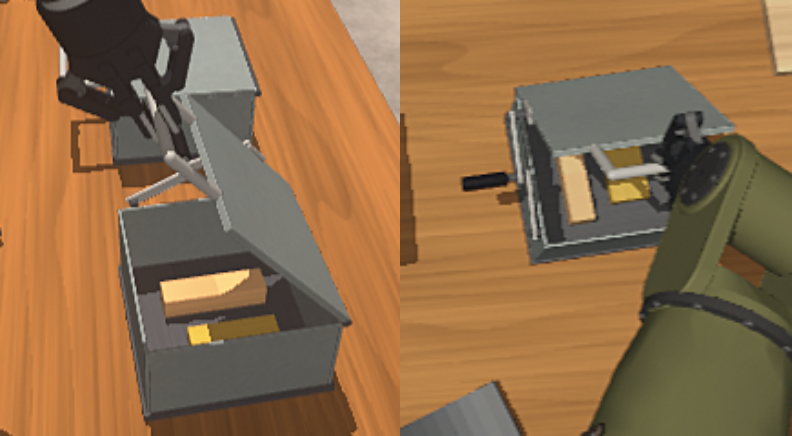

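Run:
```python
import cv2,numpy as np
j=cv2.imread("pics/t4.png")[160:240,355:455];cv2.imwrite("pics/c5.png",cv2.resize(j,(700,560),interpolation=2))
from fit import *
p=np.load("pose.npy")
for z in(63,110,130,140,147):
    for v in (137.5,192.5): print(z,v,((proj("top",W(p,(-125,v,z)))[0]+[.3,.9]-[355,160])*7).round(0))
```

```text
63 137.5 [150. 366.]
63 192.5 [ 14. 385.]
110 137.5 [163. 339.]
110 192.5 [ 22. 359.]
130 137.5 [169. 326.]
130 192.5 [ 25. 347.]
140 137.5 [172. 320.]
140 192.5 [ 27. 341.]
147 137.5 [174. 316.]
147 192.5 [ 28. 336.]
```

View pics/c5.png

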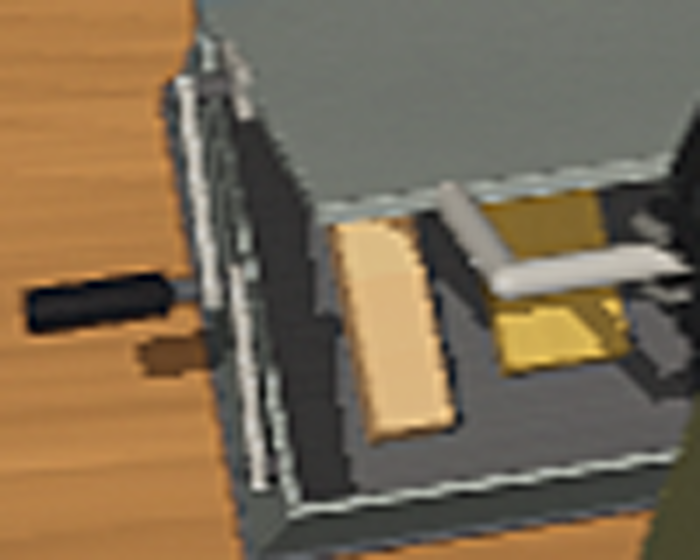

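Run:
```python
from h import *
q,x=ori(.42); bot.move_straight(list(bar(.855)+x*17),q,max_speed=40)
bot.dwell(.2);print(f(),bot.current_gripper_width())
bot.command_gripper(40)
print(f())
bot.move_straight(list(bar(.86)-x*70),q,max_speed=150)
print(round(bot.current_time(),1),f())
snap("side","s6");snap("top","t6")
i=cv2.imread("pics/s6.png")[120:390,230:450];j=cv2.imread("pics/t6.png")[120:320,330:510]
cv2.imwrite("pics/c6.png",np.hstack([cv2.resize(i,(400,490)),cv2.resize(j,(392,436+54))]))
```

```text
[-20.9   3.7  12.5] 10.157229186695783
[ 0.8  0.  -0.5]
10.8 [ 0.1 -0.5  0. ]
```

View pics/c6.png

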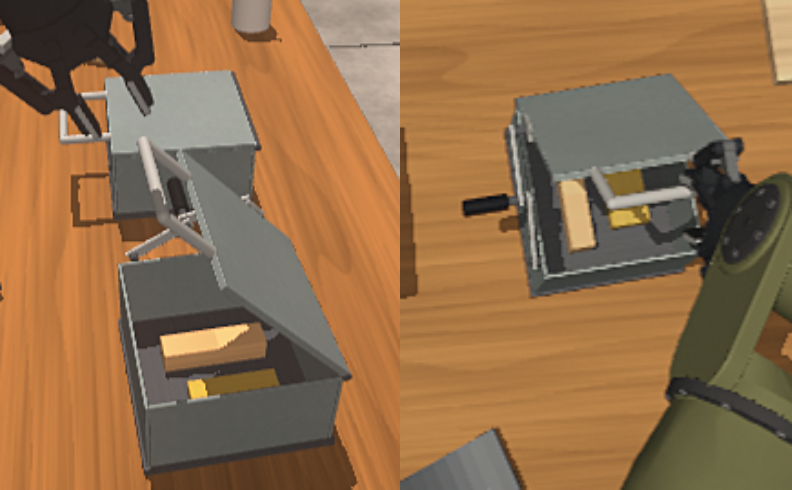

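The lid stays up. I'll back off and measure the knee.

Run:
```python
from h import *
import pickle
q,x=ori(0,1,U)
t=bot.current_eef_pos();bot.move_straight(list(np.array(t)+np.array([-40,60,20])),max_speed=150)
bot.dwell(.5)
print(round(bot.current_time(),1),f())
a=snap("side","s7");b=snap("top","t7")
i=a["image"][170:300,270:400];j=b["image"][140:270,350:480]
cv2.imwrite("pics/c7.png",np.hstack([cv2.resize(i,(400,400),interpolation=2),cv2.resize(j,(400,400),interpolation=2)]))
```

```text
12.1 [-0.1  0.2 -0.7]
```

View pics/c7.png

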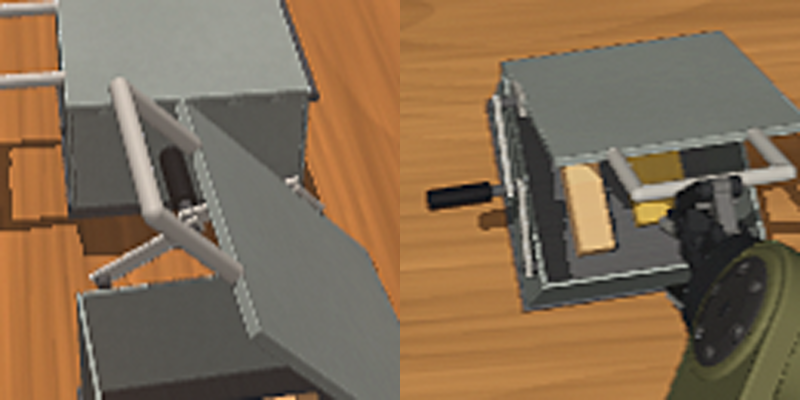

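Run:
```python
from fit import *
p=np.load("pose.npy")
P={n:d[n]["camera_matrix"]@np.column_stack([d[n]["R"],d[n]["t"]]) for n in d}
k=130/400
def tri(s,t):
    s=np.array(s)*k+[270,170];t=np.array(t)*k+[350,140]
    X=cv2.triangulatePoints(P["side"],P["top"],s.astype(float),t.astype(float));X=(X[:3]/X[3]).ravel()
    c,sn=np.cos(p[2]),np.sin(p[2]);e=X[:2]-p[:2]
    return X.round(1),"u,v",round(c*e[0]+sn*e[1],1),round(-sn*e[0]+c*e[1],1),[ (proj(n,X)[0]-q).round(1) for n,q in(("side",s),("top",t))]
print("grip",tri((178,178),(60,195)))
print("grip outer",tri((171,150),(28,199)))
print("barL",tri((117,82),(233,190)))
print("barR",tri((152,213),(393,173)))
```

```text
grip (array([583.6, -51.6, 145.9]), 'u,v', np.float64(-117.9), np.float64(163.0), [array([-0.4,  0.1]), array([-0. , -0.3])])
grip outer (array([581.6, -24. , 149.5]), 'u,v', np.float64(-118.1), np.float64(190.7), [array([-0.5,  0.1]), array([-0.1, -0.4])])
barL (array([ 536.7, -157.9,  311.2]), 'u,v', np.float64(-172.2), np.float64(60.2), [array([ 0.6, -0.2]), array([0.1, 0.5])])
barR (array([ 542.5, -274.7,  312.9]), 'u,v', np.float64(-174.5), np.float64(-56.7), [array([-0.8,  0.2]), array([-0.1, -0.5])])
```

Run:
```python
from h import *
q,x=ori(0,1,U)
bot.command_gripper(0)
t=np.array(bot.current_eef_pos());print(t)
w=H-180*U+180*V;w[2]=380
bot.move_straight([t[0],w[1],max(t[2],380)],q,max_speed=200)
K=H-120*U+174*V
bot.movep([K[0],K[1],230],q)
bot.move_straight([K[0],K[1],166],max_speed=120)
print(round(bot.current_time(),1),bot.current_eef_pos(),f())
a=snap("side","s8");b=snap("top","t8")
i=a["image"][120:320,230:430];j=b["image"][120:280,330:490]
cv2.imwrite("pics/c8.png",np.hstack([cv2.resize(i,(400,400),interpolation=2),cv2.resize(j,(400,400),interpolation=2)]))
```

```text
[ 474.76629404 -159.66440471  396.04427233]
14.9 [581.21614587 -40.85071042 167.19145459] [-0.6  0.1 -0.4]
```

View pics/c8.png

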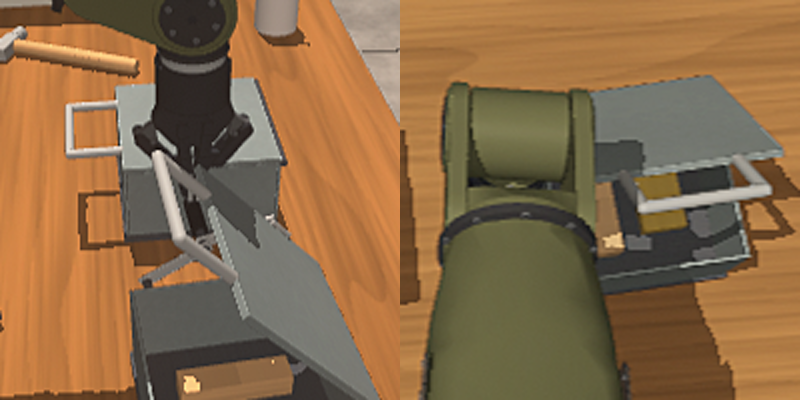

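The lid is still standing open and the fingertips are just above the black grip at (195,215), with no contact. Now I'll press the grip down.

Run:
```python
from h import *
K=H-120*U+174*V
for z in (158,150,142,134,126,118,110,104):
    bot.move_straight([K[0],K[1],z],max_speed=50)
    F=f();print(round(bot.current_time(),1),z,F)
    if np.linalg.norm(F)>40:break
a=snap("side","s9");i=a["image"][120:320,230:430];cv2.imwrite("pics/c9.png",cv2.resize(i,(600,600),interpolation=2))
```

```text
15.3 158 [ 0.   0.6 -0.4]
15.6 150 [4.7 0.2 9.8]
15.9 142 [2.6 0.5 5.2]
16.2 134 [-0.1  0.   1.4]
16.5 126 [-0.2  0.2  0.7]
16.8 118 [-0.  -0.3  1.2]
17.1 110 [-0.2  0.6 -0.6]
17.4 104 [ 0.5  0.1 -0.1]
```

View pics/c9.png

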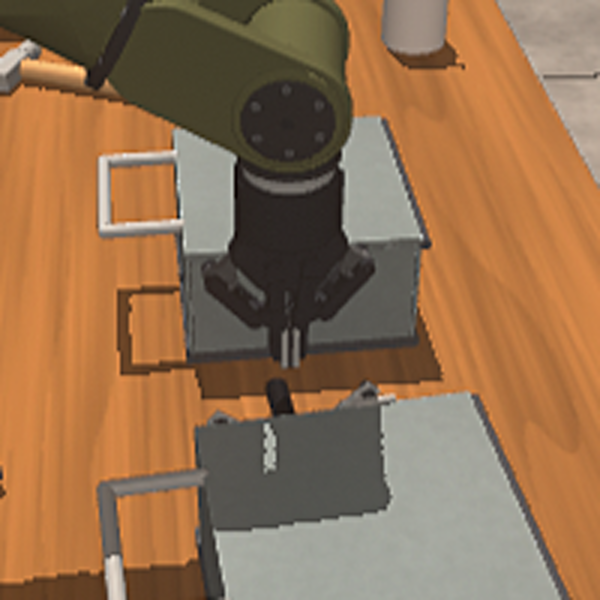

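The lid looks closed and the stay folded, with the grip at (278,395) below the fingers. I'll retreat upwards and check.

Run:
```python
from h import *
K=H-120*U+174*V
bot.move_straight([K[0],K[1],280],max_speed=150)
bot.move_straight([430,-40,320],max_speed=150)
bot.dwell(.7);print(round(bot.current_time(),1),f())
a=snap("side","s10");o=cv2.imread("pics/side0.png");b=snap("top","t10")
D=cv2.absdiff(a["image"],o);
cv2.imwrite("pics/c10.png",np.vstack([np.hstack([o[235:385,250:430],a["image"][235:385,250:430]]),np.hstack([cv2.imread("pics/top0.png")[140:290,345:525],b["image"][140:290,345:525]])]).repeat(2,0).repeat(2,1)[:600])
```

```text
20.6 [-0.8  0.4 -0.7]
```

View pics/c10.png

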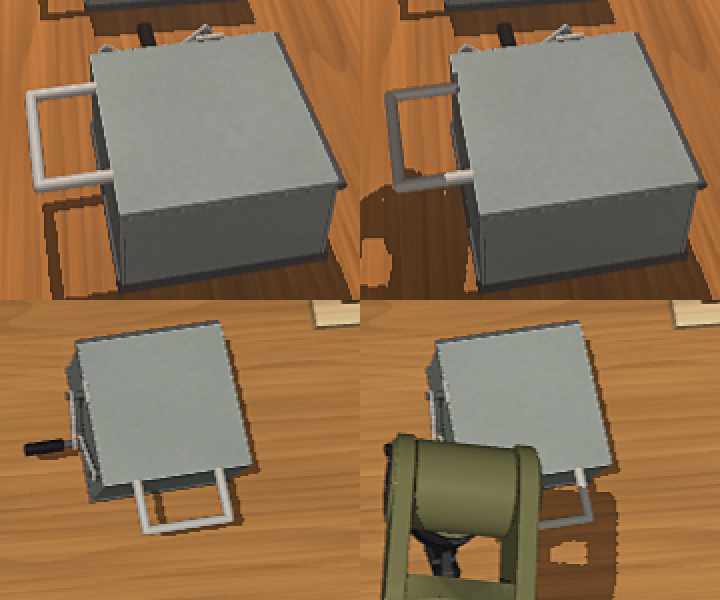

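View pics/s10.png

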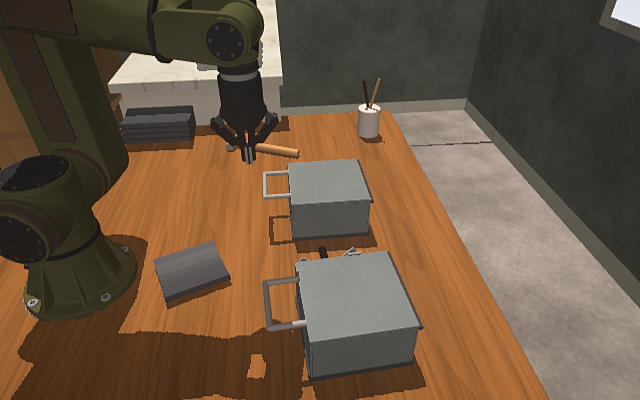

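The lid matches its initial closed view, with the bar at the same pixels (265,280)-(270,328). The other chest is shut and unmoved, and the robot is clear, so I'll hand the job in.

```bash
python3 -c "
from station import bot
bot.job_done()"
```

```text
the job is handed in; nothing more can be done
```

I raised the lid of the chest with the stay until the stay locked, then let go. It stood open by itself for several seconds with the gripper clear; the bar triangulated to 312 mm high, which matches the 0.85 rad locked angle. I then pressed the knee down with shut fingers. It took a peak of about 11 N, the stay folded and the lid fell shut.

- **Last checks:** at about 20.6 s the images show the lid exactly as in its first closed view, with the stay folded. The other chest looks unmoved and shut. The wrist force was about 1 N, roughly the noise level, so nothing was being touched.
- **What disagreed:**
  - **Knee position:** when locked, the knee grip measured about 118 mm in front of the hinge line instead of the stated 125 mm, so I pressed at 120 mm.
  - **Pull on the bar:** during the lift the arm met a sideways pull on the bar of up to about 48 N. This was most likely a small error in my estimate of the hinge position. It stayed well under the wrist force limit.

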